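Hygrometer through the damp box port

ROBOT

A 7-joint arm with a two-finger parallel gripper is mounted at the origin on the work surface. World frame = base frame: x ahead of the robot, y to its left, z up, the work surface at z = 0. Lengths are in m, angles in rad, forces in N, time in s.
With the tool pointing down it reaches from about 0.35 to 0.9 m from the base axis. Payload 8.1 kg.
Tool frame: the origin (TCP) lies on the centre line of the jaws, within the pads' length; the fingertips stand 19 mm ahead of it and the grasp point (between the pads) is the TCP; z points along the fingers, y is the direction in which the jaws open and shut (so a half turn about z gives the same grasp; the last joint's range is limited). The gripper opens to 92 mm and grips with 3 to 60 N. Pads are 19 mm wide; open, the fingers measure 130 mm over their backs; the gripper's body (75 mm by 190 mm) begins 47 mm behind the grasp point.
Start: joints at [-1.25, 0.434, 0.025, 1.573, -0.012, 1.134, -0.075], TCP at [0.257, 0.57, 0.216] pointing down, gripper open.
Joint ranges: [-2.62, 2.62], [-0.44, 2.09], [-1.27, 1.32], [0.08, 2.57], [-1.32, 4.46], [0.12, 2], [-2.74, 2.74]. Speed limits (rad/s): [2.22, 2.22, 3.01, 3.01, 3.14, 3.14, 3.14].

INTERFACE

Orientations are given as a rotation vector (axis times angle).
In Python, from cell import monitor, imaging, workorder, outline_of gives the robot as it stands.
- The arm moves only by the tool move_arm, never from a script. Its argument "series" is a list of rows, each a list of 6 numbers: the shift along the world's x, y, z in cm, then the turn, a rotation vector about the world's x, y, z in degrees. A call has 1 to 8 rows; each row shifts and turns the commanded pose from where the row before left it; what a row does not reach is not made up. A row lasts 1/10 s, in which the tool goes at most 50 mm and 8.59 degrees, less where a joint would pass 70% of its speed; a pose out of reach is approached as far as the arm can. A call with a gripper value outside its range is refused whole. "grip" is the opening, from 0 (shut) to 1 (fully open), set as the call begins (left out, the last holds). The fingers move at their own pace and stop on an object; "force" is the grip in N (left out, the last holds). Time passes only in rows, so rows that do not move let the fingers close. It gives the time, the measured TCP pose, the force and the opening at its end, in the units of the state.
- monitor.observe(): the state, without advancing time (a new reading comes with each control period).
- imaging.get_image(name): name is "scene" or "top" or "wrist"; returns a dict with "color" (420x560x3 uint8, red, green, blue), "fx", "fy", "cx", "cy" (pixels), "rvec" (rotation vector, rad) and "tvec" (3), from world to camera coordinates, as OpenCV has them; the wrist camera has in their place "mount" (4x4, takes a point from camera to tool coordinates, whose origin is the TCP and whose axes are the flange's). Camera axes: x right, y down, z forward; pixel columns grow to the right and rows downward; lengths in m; the calibration is good to about 2 mm. A picture is of the moment at which its call begins: read the wrist's pose just before it. There is no depth.
- workorder.sign_off(): hands the job in, once; it reports no verdict.
Trained networks look in the newest picture that a camera, given by its name, has taken for a name from the list of things; names that differ only in an ending like _2 or _b are one class to them, and where a whole thing is asked for, a point or a joint stands for the part that bears it (a point fixed in the world has none). Each returns a list of dicts, best first, with "p" (0 to 1); they miss things now and then, are a little off and sometimes report something else, mostly with a low value. They report only what shows in the picture. A call takes as long as a camera call. They do not tell look-alikes from the thing itself.
- outline_of(camera, thing): "mask" (420x560 bool, what is visible of it) and "rect" ([left, top, width, height] in pixels, round what is visible of it).
The state is a dict: "clock": time; "joints": joint angles; "dq": joint speeds; "joint_efforts": joint torques, N m; "position": TCP position; "ee_rot": TCP orientation; "force": force on the tool from outside, world axes, zero at the start; "ft_torque": the same for the moment, N m; "width": opening from 0.0 (shut) to 1.0 (fully open).
Only numpy, scipy, OpenCV 4.12 (cv2) and the standard library are available. Lean on these libraries where they do the work, as an engineer would, in place of code of your own. Each camera call takes 0.05 s, during which the arm holds its last target. There are 200 camera calls.

TASK

Check the air in the damp-paper box: push the shutter on its lid along the rails, away from the robot, until its spring catch clicks in and the port is open. Then take the rod hygrometer (grey cylindrical handle, not the wooden-handled scraper beside it) out of the tool stand and lower its rod upright through the middle of the port until about 60 mm of it is below the lid, without letting it touch the box or the shutter at any time. Finish while still holding it there, steady and centred, and leave everything else where it is.

Things in the scene. Friction and masses are not known exactly. Their poses are not given: they have to be found in the camera images.
- box: the damp-paper box: closed grey sheet-metal box, 240 (its x) x 300 (its y) x 110 mm high, fixed in the right or left half of the table, turned by up to 0.3 rad. Origin: centre of its underside; z up; its x points away from the robot: the shutter opens along +x. Inside, a pile of paper reaches 21 mm above the underside. Latches in front; two 9 mm high rails guide the shutter along x.
- port (a point): centre of the port's mouth, at the lid's upper face (110 mm above the table): a round vertical bore 26 mm in diameter and 20 mm deep, open into the box; x and y as the box's. Covered by the shutter's plate while that is shut; does not move with it. Beside it (20 mm on in x, 35 to 65 mm off in +y) a dark 14 mm high block houses the catch.
- gate (a joint): opening of the shutter in m: 0 to 0.022 at the start (shut), end stop 0.052. A steel plate, 50 mm wide, top 6 mm above the lid, whose own 30 mm hole lies over the port at 0.050. There a sprung ball drops into a notch and draws it to 0.050 from 2 mm either side; elsewhere it stays where it is left. It slides with 1 to 2 N; 4 to 8 N moves it out of the notch.
- gate_bar (a point): centre of the shutter's black thumb bar, to push on: 12 mm thick along the box's x, 38 mm wide along y, 22 mm high, on the plate (6 to 28 mm above the lid; this point 17 mm above the lid). Moves with the shutter, in line with the port along x: 16 mm beyond the port's centre at joint value 0, 66 mm beyond it when open.
- rack: the tool stand: wooden base 200 x 100 mm, two steel posts, wooden top board 200 (its x) x 56 (y) mm, upper face 125 mm above the table; fixed in the half of the table opposite to the box, turned by up to 0.3 rad. Origin: centre of its underside. Two 16 mm holes in the board, at x = -45 and +45 mm, hold hygrometer and scraper, in either order.
- probe_handle (a point): middle of the hygrometer's handle, the place to grip. It hangs upright in the stand: grey plastic handle 28 mm across, 70 mm long, with a small display; below it on the same axis a steel rod 12 mm across, 110 mm long. This point is 35 mm above the handle's lower end, 145 mm above the rod's tip; it starts 160 mm above the table. 0.11 to 0.22 kg. z: up along the rod.
- probe_tip (a point): the lower end of the hygrometer's rod, on its axis; z along the rod, up. It starts 15 mm above the table.
- probe_rod60 (a point): the point on the axis of the hygrometer's rod 60 mm above its tip: it is level with the lid's upper face at the right depth.
- probe: the whole hygrometer; its origin is the rod's tip, z up along the rod.
- scraper_handle (a point): middle of the scraper's turned wooden handle (33 mm thick, 81 mm long, thin steel blade and brass ferrule below), upright in the stand's other hole, 90 mm from the hygrometer; its top is 220 mm above the table. To be left alone.
- tape_roll: a roll of paper tape, 92 mm across, 24 mm high, lying on the box's lid; origin at its underside. To be left alone.
- ink_tin: a small ink tin, 90 mm across, 75 mm high, beyond the stand; origin at its underside. To be left alone.
- brown_bottle: a brown bottle with a black cap, 42 mm across, 98 mm high, to the left of the stand; origin at its underside. To be left alone.
- white_jar: a white jar, 60 mm across, 55 mm high, to the right of the stand; origin at its underside. To be left alone.
Mind the look-alikes: they are no part of the job. What is meant by the rack is not pink, and is the smaller of those in its own colour.

How it is judged:
By the outcome, as a careful person would: the job done as asked, in the order asked, and still so for the second after the job is handed in, while the arm keeps its last pose, push and grip.
It also fails if it takes over 67 s, if anything falls off the work surface, if the arm or the gripper's body presses on something with over 40 N, if the wrist force passes 120 N, or if a joint passes its speed limit or range.

## Working session

There is one attempt and no reset: what is moved stays moved. The work goes in short steps, Python scripts to look and compute and a tool call to move; the robot and the scene stay as the last step left them, time stands still between calls to the robot, and variables do not carry over. Pictures are saved under pics/ and viewed, about 8 in all and at most 12, crops included, and the job is handed in when it is done.

Besides the shell and the picture viewer there is one more tool, called after ">>>" by a JSON object that holds its "name" and its "arguments", one argument or row to a line. move_arm: Moves the arm, as the interface text tells. Its arguments: {"type":"object","properties":{"series":{"type":"array"},"grip":{"type":"number"},"force":{"type":"number"}},"required":["series"]}

```bash
mkdir -p pics; ls; cat > h.py <<'E'
import numpy as np,cv2
from cell import monitor,imaging,workorder,outline_of
def cam(n):
    s=monitor.observe(); im=imaging.get_image(n)
    K=np.array([[im['fx'],0,im['cx']],[0,im['fy'],im['cy']],[0,0,1.]])
    if 'mount' in im:
        M=np.array(im['mount']);T=np.eye(4);T[:3,:3]=cv2.Rodrigues(np.array(s['ee_rot'],float))[0];T[:3,3]=s['position']
        C=T@M;R=C[:3,:3].T;t=-R@C[:3,3]
    else: R=cv2.Rodrigues(np.array(im['rvec'],float))[0];t=np.array(im['tvec'],float)
    return im['color'],K,R,t
def save(n,c): cv2.imwrite('pics/'+n,c[...,::-1])
def proj(c,P): 
    p=(np.atleast_2d(P)@c[2].T+c[3])@c[1].T; return p[:,:2]/p[:,2:]
def onz(c,uv,z):
    uv=np.atleast_2d(uv).astype(float);d=np.c_[uv,np.ones(len(uv))]@np.linalg.inv(c[1]).T@c[2];o=-c[2].T@c[3]
    return o+d*((z-o[2])/d[:,2:])
def ray(c,uv):
    d=c[2].T@np.linalg.inv(c[1])@np.array([uv[0],uv[1],1.]);return -c[2].T@c[3],d/np.linalg.norm(d)
def tri(rs):
    A=sum(np.eye(3)-np.outer(d,d) for o,d in rs);b=sum((np.eye(3)-np.outer(d,d))@o for o,d in rs);return np.linalg.solve(A,b)
E
python3 - <<'E'
from h import *
np.set_printoptions(precision=4,suppress=True)
print(monitor.observe())
C={}
for n in ['top','scene']:
    C[n]=c=cam(n)
    im=c[0].copy()
    print(n,c[1][0,0],-c[2].T@c[3])
    for th in ['box','rack','probe','probe_handle','gate_bar','gate','scraper_handle','tape_roll','ink_tin','brown_bottle','white_jar']:
        for o in outline_of(n,th)[:3]:
            ys,xs=np.nonzero(o['mask']);print(n,th,round(o['p'],2),o['rect'],xs.mean().round(1),ys.mean().round(1))
    save(n+'0.png',im)
cv2.imwrite('pics/both.png',np.hstack([cv2.resize(C[n][0],None,fx=1,fy=1) for n in C])[...,::-1])
E
```

```text
pics
{'clock': 0.0, 'joints': array([-1.2496,  0.4352,  0.025 ,  1.5741, -0.0116,  1.134 , -0.075 ]), 'dq': array([-0.    ,  0.0003,  0.0003,  0.0018,  0.0002, -0.0008,  0.0005]), 'joint_efforts': array([  0.0005, -66.7842,   0.985 , -31.4465,  -0.0606,   0.0432,
         0.0002]), 'position': array([0.2568, 0.5692, 0.2156]), 'ee_rot': array([-0.6607, -3.0711,  0.0025]), 'force': array([-0.0408, -0.8842,  0.0542]), 'ft_torque': array([ 0.0072,  0.0005, -0.0364]), 'width': 1.00016772999275}
top 464.09373568364606 [0.3717 0.0089 1.1256]
top box 0.73 [325.6, 122.8, 150.9, 127.8] 400.9 188.0
top rack 0.79 [196.5, 158.6, 51.9, 96.5] 223.8 208.4
top rack 0.72 [371.6, 275.8, 54.4, 96.1] 396.8 324.5
top rack 0.67 [102.0, 261.4, 91.7, 141.6] 146.3 329.7
top probe 0.58 [204.6, 212.4, 16.3, 19.7] 214.6 221.9
top probe_handle 0.51 [201.9, 216.1, 21.2, 12.8] 214.2 221.7
top probe_handle 0.22 [321.3, 120.5, 159.8, 127.4] 400.6 188.0
top gate_bar 0.56 [372.2, 167.5, 26.7, 50.3] 384.5 188.8
top gate 0.96 [370.4, 168.7, 29.7, 48.0] 384.4 188.6
top scraper_handle 0.55 [200.8, 171.1, 13.9, 16.3] 207.7 
[... 465 characters left out ...]
cene rack 0.94 [308.6, 183.0, 85.8, 88.0] 352.1 229.4
scene rack 0.79 [138.5, 168.5, 53.9, 72.7] 161.9 207.2
scene rack 0.71 [300.9, 113.0, 91.9, 83.5] 345.8 154.5
scene probe 0.39 [334.6, 164.9, 10.4, 65.6] 340.7 191.7
scene probe_handle 0.87 [336.4, 166.0, 10.0, 65.2] 340.8 189.3
scene gate_bar 0.91 [195.7, 241.9, 28.2, 37.4] 208.5 260.6
scene gate 0.83 [194.1, 243.9, 27.9, 35.2] 207.9 260.9
scene scraper_handle 0.75 [359.6, 176.1, 21.6, 64.8] 368.0 199.4
scene tape_roll 0.78 [112.7, 264.2, 58.6, 48.0] 142.1 290.4
scene ink_tin 0.71 [381.4, 242.6, 48.1, 49.6] 402.3 265.6
scene brown_bottle 0.6 [381.1, 199.5, 5.0, 28.5] 382.0 207.6
scene white_jar 0.65 [305.7, 232.1, 26.0, 31.0] 318.5 246.0
```

View pics/top0.png

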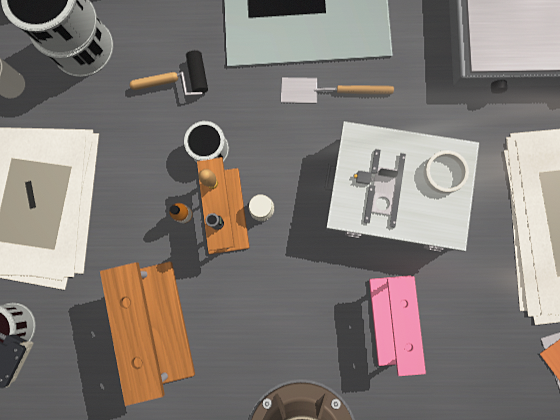

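View pics/scene0.png

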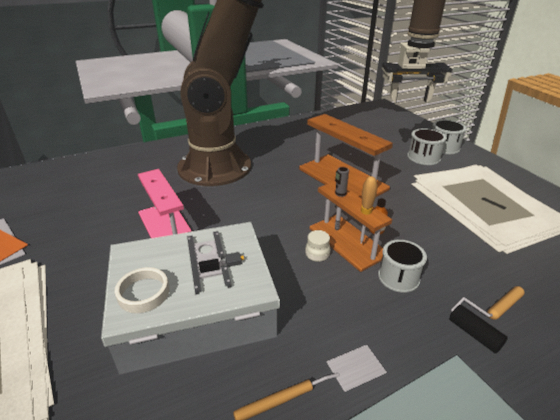

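The top view shows the box at right, its lid corners near (345,123), (479,142), (466,250) and (328,229). The bar is at about (384,173) and the plate hole at about (382,205). The right stand is the small orange one at (224,208), with the grey probe at (213,221) and the scraper at (208,178). The pink stand and the large orange one are look-alikes.

```bash
python3 - <<'E'
from h import *
np.set_printoptions(precision=4,suppress=True)
t=cam('top')
q=onz(t,[[345,123],[479,142],[466,250],[328,229]],.11);print('lid',q,q.mean(0))
for i in range(4):print(np.linalg.norm(q[i]-q[(i+1)%4]))
e=(q[0]-q[3]+q[1]-q[2]);print('yaw',np.arctan2(e[1],e[0]))
print('bar',onz(t,[[384,173]],.138),'hole',onz(t,[[382,205]],.116),'block',onz(t,[[360,177]],.124))
b=onz(t,[[204,163],[231,168]],.125);print(b)
print('probe',onz(t,[[212.5,220]],.195),'scr',onz(t,[[206.5,177]],.22))
save('crop.png',np.hstack([cv2.resize(t[0][120:260,320:480],None,fx=2.5,fy=2.5,interpolation=cv2.INTER_CUBIC),cv2.resize(t[0][120:260,160:320],None,fx=2.5,fy=2.5,interpolation=cv2.INTER_CUBIC)]))
s=cam('scene')
m=lambda c,th:(lambda o:np.array([o[0]['rect'][0]+o[0]['rect'][2]/2,o[0]['rect'][1]+o[0]['rect'][3]/2]))(outline_of(c,th))
print(tri([ray(t,m('top','tape_roll')),ray(s,m('scene','tape_roll'))]))
E
```

```text
lid [[ 0.7102 -0.1015  0.11  ]
 [ 0.663  -0.398   0.11  ]
 [ 0.4231 -0.3571  0.11  ]
 [ 0.4703 -0.0597  0.11  ]] [ 0.5667 -0.2291  0.11  ]
0.3002530033680659
0.24340915557559134
0.3010594642233405
0.2434848094102576
yaw -0.1706867700169948
bar [[ 0.5883 -0.1802  0.138 ]] hole [[ 0.5218 -0.178   0.116 ]] block [[ 0.5829 -0.1304  0.124 ]]
[[0.6172 0.2133 0.125 ]
 [0.6054 0.1531 0.125 ]]
probe [[0.4817 0.1795 0.195 ]] scr [[0.5653 0.1883 0.22  ]]
[ 0.5905 -0.3189  0.1235]
```

View pics/crop.png

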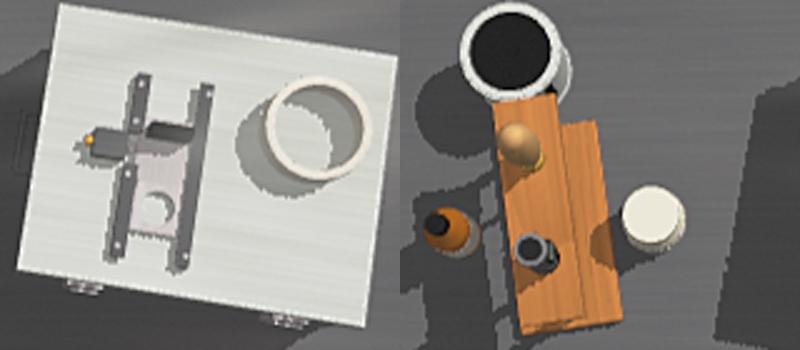

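>>> {"name": "move_arm", "arguments": {
  "series": [
    [0,0,4.2,0,0,7.3],
    [0,0,4.2,0,0,7.3],
    [1.45,-3.75,0,0,0,0],
    [1.45,-3.75,0,0,0,0],
    [1.45,-3.75,0,0,0,0],
    [1.45,-3.75,0,0,0,0],
    [1.45,-3.75,0,0,0,0],
    [1.45,-3.75,0,0,0,0]
  ],
  "grip": 0,
  "force": 20
}}

```text
clock: 2.2
position: [0.3444, 0.3431, 0.3006]
ee_rot: [0.265, 3.13, 0.001]
force: [0.7, -0.2, -0.2]
width: 0.354
```

>>> {"name": "move_arm", "arguments": {
  "series": [
    [1.45,-3.75,0,0,0,0],
    [1.45,-3.75,0,0,0,0],
    [1.45,-3.75,0,0,0,0],
    [1.45,-3.75,0,0,0,0],
    [1.45,-3.75,0,0,0,0],
    [1.45,-3.75,0,0,0,0],
    [1.45,-3.75,0,0,0,0],
    [1.45,-3.75,0,0,0,0]
  ]
}}

```text
clock: 3.0
position: [0.4604, 0.0431, 0.3008]
ee_rot: [0.265, 3.13, 0.001]
force: [0.8, 0.4, -0.1]
width: 0.003
```

>>> {"name": "move_arm", "arguments": {
  "series": [
    [1.45,-3.75,0,0,0,0],
    [1.45,-3.75,0,0,0,0],
    [1.45,-3.75,0,0,0,0],
    [1.45,-3.75,0,0,0,0],
    [1.45,-3.75,0,0,0,0],
    [1.45,-3.75,0,0,0,0],
    [0,0,0,0,0,0],
    [0,0,0,0,0,0]
  ]
}}

```text
clock: 3.8
position: [0.5469, -0.1812, 0.3001]
ee_rot: [-0.269, -3.13, 0.0]
force: [0.4, -0.3, -0.5]
width: 0.005
```

```bash
python3 - <<'E'
from h import *
np.set_printoptions(precision=4,suppress=True)
w=cam('wrist'); save('w1.png',w[0]); print(w[1][0,0],-w[2].T@w[3])
for a,P in dict(bar=[.590,-.189,.138],port=[.554,-.18,.11],block=[.5825,-.134,.124]).items(): print(a,proj(w,P))
for o in outline_of('wrist','gate_bar')[:2]: print(o['p'],o['rect'],onz(w,[o['rect'][0]+o['rect'][2]/2,o['rect'][1]+o['rect'][3]/2],.138))
E
```

```text
359.055037210518 [ 0.4828 -0.1699  0.4683]
bar [[275.8381 230.316 ]]
port [[278.5439 187.0046]]
block [[329.1745 209.7933]]
0.76 [250.5, 139.9, 49.5, 101.3] [[ 0.5513 -0.1828  0.138 ]]
```

View pics/w1.png

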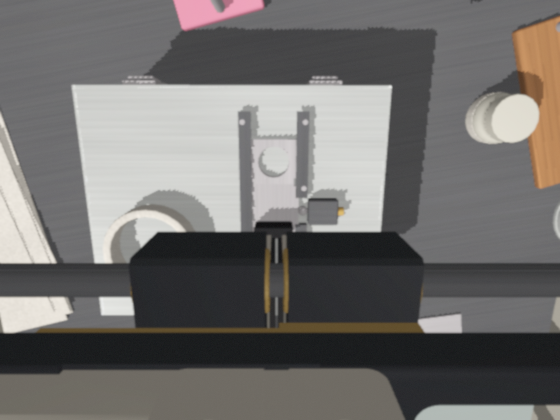

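The wrist view shows the fingers in line with the shutter: bar near (273,228), plate hole at (274,160), rails on either side. The shutter is clear to push, so I go down behind the bar.

>>> {"name": "move_arm", "arguments": {
  "series": [
    [0,-0.2,-4,0,0,0],
    [0,0,-4,0,0,0],
    [0,0,-4,0,0,0],
    [0,0,-3,0,0,0],
    [0,0,-0.9,0,0,0],
    [0,0,0,0,0,0]
  ]
}}

```text
clock: 4.5
position: [0.5466, -0.181, 0.141]
ee_rot: [-0.263, -3.129, -0.001]
force: [0.0, -0.8, 0.4]
width: 0.005
```

>>> {"name": "move_arm", "arguments": {
  "series": [
    [0.98,-0.17,0,0,0,0],
    [0.98,-0.17,0,0,0,0],
    [0.6,-0.1,0,0,0,0],
    [0.5,-0.08,0,0,0,0],
    [0.5,-0.08,0,0,0,0],
    [0.5,-0.08,0,0,0,0]
  ]
}}

```text
clock: 5.1
position: [0.588, -0.1892, 0.1415]
ee_rot: [0.265, 3.13, 0.0]
force: [0.4, 0.3, -1.3]
width: 0.003
```

>>> {"name": "move_arm", "arguments": {
  "series": [
    [0.4,-0.07,0,0,0,0],
    [0.4,-0.07,0,0,0,0],
    [0.2,-0.03,0,0,0,0],
    [0,0,0,0,0,0]
  ]
}}

```text
clock: 5.5
position: [0.5979, -0.1908, 0.1414]
ee_rot: [0.265, 3.13, -0.0]
force: [0.1, 1.1, -0.3]
width: 0.004
```

```bash
python3 - <<'E'
from h import *
np.set_printoptions(precision=4,suppress=True)
print(monitor.observe()['force'],monitor.observe()['position'])
t=cam('top');s=cam('scene')
f=lambda c,x0,y0,w,h,k:cv2.resize(c[0][y0:y0+h,x0:x0+w],None,fx=k,fy=k,interpolation=cv2.INTER_CUBIC)
save('p1.png',np.hstack([f(t,340,130,80,100,5),f(s,170,210,80,100,5)]))
E
```

```text
[ 0.0895  1.1113 -0.2684] [ 0.5979 -0.1908  0.1414]
```

View pics/p1.png

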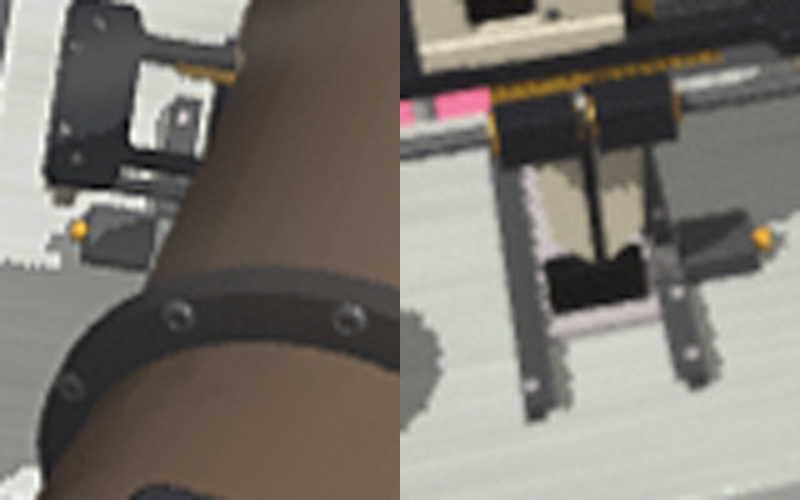

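The scene view shows the fingertips against the bar, near (595,255) in the crop, and the arm hides the top view. I go on in small steps and watch the force.

>>> {"name": "move_arm", "arguments": {
  "series": [
    [0.2,-0.03,0,0,0,0],
    [0.2,-0.03,0,0,0,0],
    [0,0,0,0,0,0]
  ]
}}

```text
clock: 5.9
position: [0.602, -0.1914, 0.1415]
ee_rot: [0.265, 3.13, -0.0]
force: [0.3, 0.4, 0.1]
width: 0.004
```

>>> {"name": "move_arm", "arguments": {
  "series": [
    [0.1,-0.02,0,0,0,0],
    [0,0,0,0,0,0]
  ]
}}

```text
clock: 6.1
position: [0.6027, -0.1916, 0.1414]
ee_rot: [0.265, 3.13, 0.0]
force: [0.2, -0.1, -0.3]
width: 0.006
```

```bash
python3 - <<'E'
from h import *
np.set_printoptions(precision=4,suppress=True)
print(monitor.observe()['force'],monitor.observe()['position'])
s=cam('scene')
o=outline_of('scene','gate_bar')[0];print(o['p'],o['rect'])
# bar's far edge bottom vs predicted at joint .05, relative to rail/port est
P=np.array([.554,-.181,.11]);x=np.array([.985,-.17,0]);y=np.array([.17,.985,0]);z=np.array([0,0,1.])
im=s[0].copy()
for g in (.045,.05):
    C=P+x*(.016+g)
    for a in((.006,.019,.006),(.006,-.019,.006),(.006,.019,.028),(.006,-.019,.028)):print(g,a,proj(s,C+a[0]*x+a[1]*y+a[2]*z))
print('block far corners',[proj(s,P+.02*x+b*y+.014*z) for b in(.035,.065)])
save('p2.png',cv2.resize(im[210:310,170:270],None,fx=6,fy=6,interpolation=cv2.INTER_CUBIC))
E
```

```text
[ 0.1664 -0.1399 -0.3383] [ 0.6027 -0.1916  0.1414]Traceback (most recent call last):
  File "<stdin>", line 5, in <module>
IndexError: list index out of range
```

>>> {"name": "move_arm", "arguments": {
  "series": [
    [0.1,-0.02,0,0,0,0],
    [0,0,0,0,0,0]
  ]
}}

```text
clock: 6.4
position: [0.6038, -0.1918, 0.1415]
ee_rot: [0.265, 3.13, -0.0]
force: [-0.0, 0.9, -0.4]
width: 0.007
```

>>> {"name": "move_arm", "arguments": {
  "series": [
    [0.1,-0.02,0,0,0,0],
    [0,0,0,0,0,0]
  ]
}}

```text
clock: 6.6
position: [0.6048, -0.192, 0.1415]
ee_rot: [0.265, 3.13, 0.0]
force: [-0.6, -0.4, 0.1]
width: 0.006
```

>>> {"name": "move_arm", "arguments": {
  "series": [
    [0.1,-0.02,0,0,0,0],
    [0,0,0,0,0,0]
  ]
}}

```text
clock: 6.8
position: [0.6058, -0.1922, 0.1414]
ee_rot: [0.265, 3.13, -0.0]
force: [-0.7, -0.1, -0.3]
width: 0.007
```

>>> {"name": "move_arm", "arguments": {
  "series": [
    [0.1,-0.02,0,0,0,0],
    [0,0,0,0,0,0]
  ]
}}

```text
clock: 7.0
position: [0.6068, -0.1924, 0.1414]
ee_rot: [0.265, 3.13, -0.0]
force: [0.6, -0.3, -0.7]
width: 0.004
```

>>> {"name": "move_arm", "arguments": {
  "series": [
    [0.1,-0.02,0,0,0,0],
    [0,0,0,0,0,0]
  ]
}}

```text
clock: 7.2
position: [0.6078, -0.1926, 0.1414]
ee_rot: [0.265, 3.13, 0.0]
force: [0.3, 0.4, 0.3]
width: 0.003
```

```bash
python3 - <<'E'
from h import *
np.set_printoptions(precision=4,suppress=True)
print(monitor.observe()['force'],monitor.observe()['position'])
s=cam('scene')
P=np.array([.554,-.181,.11]);x=np.array([.985,-.17,0]);y=np.array([.17,.985,0]);z=np.array([0,0,1.])
for g in (.045,.05):
    C=P+x*(.016+g)
    for a in((.006,.019,.006),(.006,-.019,.006),(.006,.019,.028),(.006,-.019,.028)):print(g,a,6*(proj(s,C+a[0]*x+a[1]*y+a[2]*z)-[170,210]))
print('block',[6*(proj(s,P+.02*x+b*y+.014*z)-[170,210]) for b in(.035,.065)])
save('p2.png',cv2.resize(s[0][210:310,170:270],None,fx=6,fy=6,interpolation=cv2.INTER_CUBIC))
E
```

```text
[0.2872 0.4249 0.3433] [ 0.6078 -0.1926  0.1414]
0.045 (0.006, 0.019, 0.006) [[319.9264 403.8768]]
0.045 (0.006, -0.019, 0.006) [[200.0121 427.5758]]
0.045 (0.006, 0.019, 0.028) [[314.4285 353.6022]]
0.045 (0.006, -0.019, 0.028) [[192.3984 377.0985]]
0.05 (0.006, 0.019, 0.006) [[322.4819 414.7879]]
0.05 (0.006, -0.019, 0.006) [[201.9668 438.742 ]]
0.05 (0.006, 0.019, 0.028) [[316.9983 364.4325]]
0.05 (0.006, -0.019, 0.028) [[194.346  388.1863]]
block [array([[342.8699, 279.899 ]]), array([[431.1957, 263.4909]])]
```

View pics/p2.png

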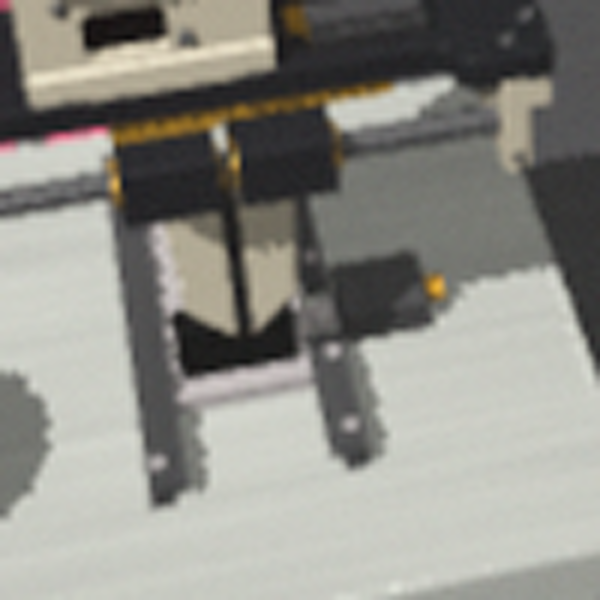

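```bash
python3 - <<'E'
from h import *
np.set_printoptions(precision=4,suppress=True)
s=cam('scene')
g=lambda u,v:[170+u/6,210+v/6]
print('bar far bottom',onz(s,[g(183,376),g(298,355)],.116))
print('plate far end',onz(s,[g(185,402),g(312,380)],.116))
print('rail far ends',onz(s,[g(155,480),g(350,440)],.119))
print('block brass',onz(s,[g(436,287)],.12))
print('tip proj',6*(proj(s,[.6078,-.1926,.1224])-[170,210]))
for P in([.590,-.189,.138],[.62,-.194,.138]):print(6*(proj(s,P)-[170,210]))
# lid corners check: initial top estimate projected in scene
print('lid corners',proj(s,[[ 0.7102,-0.1015,0.11],[ 0.663,-0.398,0.11],[ 0.4231,-0.3571,0.11],[ 0.4703,-0.0597,0.11]]))
w=cam('wrist');save('w2.png',np.hstack([w[0][:300,140:420]]))
print('wrist: hole@.05,port',proj(w,[.554,-.181,.116]), 'bar near edge', proj(w,[.6135,-.192,.138]))
E
```

```text
bar far bottom [[ 0.5922 -0.2094  0.116 ]
 [ 0.599  -0.1728  0.116 ]]
plate far end [[ 0.6038 -0.2121  0.116 ]
 [ 0.6119 -0.1725  0.116 ]]
rail far ends [[ 0.6351 -0.2305  0.119 ]
 [ 0.6451 -0.1711  0.119 ]]
block brass [[ 0.5922 -0.1217  0.12  ]]
tip proj [[245.9632 376.6157]]
[[235.1385 302.6128]]
[[248.8073 366.8698]]
lid corners [[276.8744 298.253 ]
 [101.4044 338.2178]
 [110.2441 245.0852]
 [248.7534 220.8339]]
wrist: hole@.05,port [[280.5176 134.0519]] bar near edge [[279.0885 256.7639]]
```

View pics/w2.png

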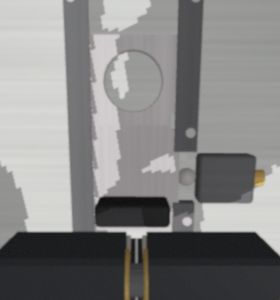

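The wrist view shows the bar at (132,212) and the hole at (133,80), both unmoved, with the bar on the robot's side of the fingers. The tips passed over the bar without contact, so they are about 15 mm higher than I assumed. I lift, go back behind the bar and descend lower, watching Fz.

>>> {"name": "move_arm", "arguments": {
  "series": [
    [0,0,3,0,0,0],
    [-2.75,0.5,0,0,0,0],
    [-2.75,0.5,0,0,0,0],
    [0,0,-3,0,0,0],
    [0,0,-0.4,0,0,0],
    [0,0,0,0,0,0]
  ]
}}

```text
clock: 7.95
position: [0.5524, -0.1823, 0.137]
ee_rot: [-0.265, -3.129, -0.0]
force: [-0.2, -1.2, 0.4]
width: 0.003
```

```bash
python3 - <<'E'
from h import *
np.set_printoptions(precision=4,suppress=True)
st=monitor.observe();print(st['force'],st['position'])
p=np.array(st['position']);w=cam('wrist')
print('tcp,tip',proj(w,[p,p-[0,0,.019],p-[0,0,.002]]))
s=cam('scene');k=6
print('scene tip19,tip2',k*(proj(s,[p-[0,0,.019],p-[0,0,.002]])-[170,200]))
save('p3.png',np.hstack([cv2.resize(w[0][90:300,185:385],(570,600)),cv2.resize(s[0][200:300,195:230],(210,600))]))
E
```

```text
[-0.1677 -1.2477  0.4331] [ 0.5524 -0.1823  0.137 ]
tcp,tip [[276.0215 248.7515]
 [276.041  236.217 ]
 [276.0238 247.3117]]
scene tip19,tip2 [[226.3486 331.9702]
 [221.2263 293.9748]]
```

View pics/p3.png

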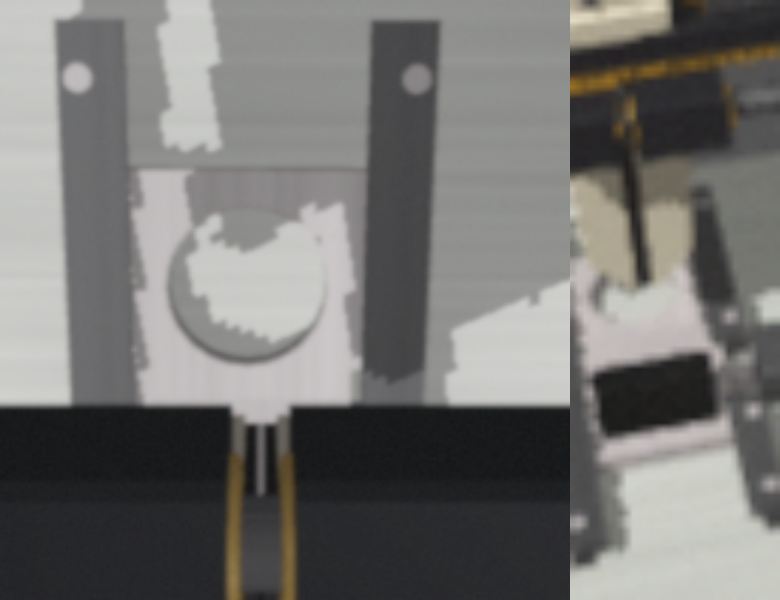

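The tips appear at about TCP height, near scene pixel (207,247), and the bar is ahead of them at (204,266). I lower in steps.

>>> {"name": "move_arm", "arguments": {
  "series": [
    [0,0,-0.3,0,0,0],
    [0,0,0,0,0,0]
  ]
}}

```text
clock: 8.25
position: [0.553, -0.1827, 0.1346]
ee_rot: [0.265, 3.13, -0.0]
force: [0.4, -0.1, -0.4]
width: 0.008
```

>>> {"name": "move_arm", "arguments": {
  "series": [
    [0,0,-0.2,0,0,0],
    [0,0,0,0,0,0]
  ]
}}

```text
clock: 8.45
position: [0.5526, -0.1826, 0.1323]
ee_rot: [-0.265, -3.13, -0.0]
force: [-0.0, 1.0, 0.2]
width: 0.003
```

>>> {"name": "move_arm", "arguments": {
  "series": [
    [0,0,-0.2,0,0,0],
    [0,0,0,0,0,0]
  ]
}}

```text
clock: 8.65
position: [0.5525, -0.1825, 0.1302]
ee_rot: [-0.265, -3.13, -0.0]
force: [0.6, -0.5, -0.0]
width: 0.007
```

>>> {"name": "move_arm", "arguments": {
  "series": [
    [0,0,-0.2,0,0,0],
    [0,0,0,0,0,0]
  ]
}}

```text
clock: 8.85
position: [0.5525, -0.1825, 0.1282]
ee_rot: [-0.265, -3.13, -0.0]
force: [0.7, 0.7, -0.2]
width: 0.009
```

>>> {"name": "move_arm", "arguments": {
  "series": [
    [0,0,-0.2,0,0,0],
    [0,0,0,0,0,0]
  ]
}}

```text
clock: 9.05
position: [0.5525, -0.1825, 0.1262]
ee_rot: [-0.265, -3.13, -0.0]
force: [-0.7, -0.2, 0.1]
width: 0.004
```

>>> {"name": "move_arm", "arguments": {
  "series": [
    [0.98,-0.17,0,0,0,0],
    [0.69,-0.12,0,0,0,0],
    [0.49,-0.08,0,0,0,0],
    [0.49,-0.08,0,0,0,0],
    [0.49,-0.08,0,0,0,0]
  ]
}}

```text
clock: 9.55
position: [0.5829, -0.1877, 0.126]
ee_rot: [-0.265, -3.127, -0.001]
force: [-6.0, 1.2, 2.7]
width: 0.009
```

>>> {"name": "move_arm", "arguments": {
  "series": [
    [0.49,-0.08,0,0,0,0],
    [0.49,-0.08,0,0,0,0]
  ]
}}

```text
clock: 9.75
position: [0.5926, -0.1894, 0.126]
ee_rot: [-0.266, -3.127, -0.001]
force: [-4.9, 1.1, 3.3]
width: 0.003
```

>>> {"name": "move_arm", "arguments": {
  "series": [
    [0.2,-0.03,0,0,0,0],
    [0.2,-0.03,0,0,0,0]
  ]
}}

```text
clock: 9.95
position: [0.597, -0.1901, 0.1261]
ee_rot: [-0.266, -3.128, -0.0]
force: [-5.6, 1.5, 2.4]
width: 0.003
```

>>> {"name": "move_arm", "arguments": {
  "series": [
    [0.2,-0.03,0,0,0,0],
    [0,0,0,0,0,0]
  ]
}}

```text
clock: 10.15
position: [0.5997, -0.1906, 0.1263]
ee_rot: [-0.266, -3.13, 0.0]
force: [-2.8, 0.4, 1.4]
width: 0.004
```

```bash
python3 - <<'E'
from h import *
np.set_printoptions(precision=4,suppress=True)
print(monitor.observe()['force'],monitor.observe()['position'])
s=cam('scene')
bk=s[0].max(2)<40
sub=bk[240:300,190:235]; n,l,st,ce=cv2.connectedComponentsWithStats(sub.astype(np.uint8))
for a,b in zip(st[1:],ce[1:]):
    if a[4]>40: print(a,b+[190,240])
x=np.array([.985,-.17,0])
for d in (0,.01,.02,.03): print(d,proj(s,np.array([.590,-.190,.127])+d*x))
E
```

```text
[-2.8455  0.4393  1.3972] [ 0.5997 -0.1906  0.1263]
[ 1  2 19 16 79] [200.4557 246.962 ]
[ 11  28  20  13 195] [210.2359 273.8256]
0 [[209.2518 264.7808]]
0.01 [[209.9497 268.2497]]
0.02 [[210.662  271.7907]]
0.03 [[211.3894 275.4062]]
```

>>> {"name": "move_arm", "arguments": {
  "series": [
    [0.1,-0.02,0,0,0,0],
    [0.1,-0.02,0,0,0,0],
    [0,0,0,0,0,0]
  ]
}}

```text
clock: 10.5
position: [0.6026, -0.1909, 0.1265]
ee_rot: [0.265, 3.129, -0.0]
force: [0.1, 0.1, 0.1]
width: 0.005
```

>>> {"name": "move_arm", "arguments": {
  "series": [
    [0.1,-0.02,0,0,0,0],
    [0,0,0,0,0,0]
  ]
}}

```text
clock: 10.7
position: [0.6037, -0.191, 0.1266]
ee_rot: [0.265, 3.129, -0.0]
force: [-1.3, 0.1, -0.5]
width: 0.009
```

>>> {"name": "move_arm", "arguments": {
  "series": [
    [0.1,-0.02,0,0,0,0],
    [0,0,0,0,0,0]
  ]
}}

```text
clock: 10.9
position: [0.6043, -0.1911, 0.1265]
ee_rot: [0.265, 3.13, -0.0]
force: [0.0, -0.1, 0.4]
width: 0.003
```

>>> {"name": "move_arm", "arguments": {
  "series": [
    [0.1,-0.02,0,0,0,0],
    [0,0,0,0,0,0]
  ]
}}

```text
clock: 11.1
position: [0.6049, -0.1913, 0.1264]
ee_rot: [0.265, 3.13, 0.0]
force: [0.2, 0.7, 0.5]
width: 0.007
```

>>> {"name": "move_arm", "arguments": {
  "series": [
    [-0.5,0.08,0,0,0,0],
    [0,0,4.5,0,0,0],
    [0,0,4.5,0,0,0],
    [0.5,0,4.5,0,0,0],
    [0.5,0,3.9,0,0,0],
    [0,0,0,0,0,0],
    [0,0,0,0,0,0]
  ]
}}

```text
clock: 11.8
position: [0.61, -0.1907, 0.3011]
ee_rot: [0.265, 3.129, 0.0]
force: [0.1, 0.1, 0.1]
width: 0.001
```

```bash
python3 - <<'E'
from h import *
np.set_printoptions(precision=4,suppress=True)
w=cam('wrist'); print('cam',-w[2].T@w[3])
print('port guess',proj(w,[.554,-.181,.116]))
o=outline_of('wrist','gate_bar')
for a in o[:2]: print(a['p'],a['rect'])
save('w4.png',cv2.resize(w[0][60:260,180:380],(800,800))[:600])
E
```

```text
cam [ 0.5454 -0.1796  0.4691]
port guess [[276.2774 122.5474]]
0.57 [248.3, 104.2, 49.9, 106.6]
```

View pics/w4.png

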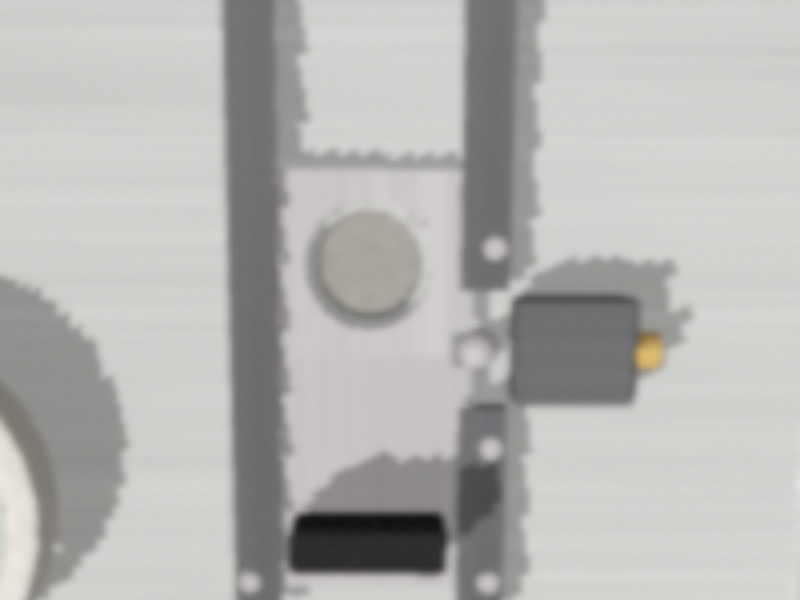

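Wrist view: the shutter is open. The paper shows through the round bore at crop (370,262), concentric with the plate hole. The bar is at (367,543), and the ball and notch line up with the catch block at (475,350). Next, the probe.

```bash
python3 - <<'E'
from h import *
np.set_printoptions(precision=4,suppress=True)
w=cam('wrist')
x=np.array([.985,-.17,0])
print('port bore',onz(w,[272.5,125.5],.11),'from bar',onz(w,[271.7,195.7],.138)-.066*x,'block',onz(w,[180+574/4,60+350/4],.124)-.02*x-.05*np.array([.17,.985,0]))
r=onz(w,[[180+228/4,60],[180+240/4,60+590/4]],.119);d=r[1]-r[0];print('yaw',np.arctan2(d[1],d[0]))
E
```

```text
port bore [[ 0.5546 -0.1845  0.11  ]] from bar [[ 0.5522 -0.1846  0.138 ]] block [[ 0.5542 -0.1859  0.124 ]]
yaw -0.1742911146651125
```

>>> {"name": "move_arm", "arguments": {
  "series": [
    [-0.65,3.78,0,0,0,8.3],
    [-0.65,3.78,0,0,0,8.3],
    [-0.65,3.78,0,0,0,0],
    [-0.65,3.78,0,0,0,0],
    [-0.65,3.78,0,0,0,0],
    [-0.65,3.78,0,0,0,0],
    [-0.65,3.78,0,0,0,0],
    [-0.65,3.78,0,0,0,0]
  ],
  "grip": 1
}}

```text
clock: 12.75
position: [0.5566, 0.1131, 0.2992]
ee_rot: [0.189, -3.134, 0.001]
force: [0.0, 0.6, 0.0]
width: 0.656
```

>>> {"name": "move_arm", "arguments": {
  "series": [
    [-0.65,3.78,0,0,0,0],
    [-0.65,3.78,0,0,0,0],
    [0,0,0,0,0,0],
    [0,0,0,0,0,0]
  ]
}}

```text
clock: 13.15
position: [0.5439, 0.1881, 0.2991]
ee_rot: [0.193, -3.133, 0.002]
force: [-0.6, -1.2, 0.6]
width: 0.979
```

```bash
python3 - <<'E'
from h import *
np.set_printoptions(precision=4,suppress=True)
w=cam('wrist'); print('cam',-w[2].T@w[3])
print('probe guess',proj(w,[[.4834,.1797,.195],[.4834,.1797,.125]]))
for a in outline_of('wrist','probe_handle')[:2]: print(a['p'],a['rect'])
save('w5.png',cv2.resize(w[0][0:240,150:470],(800,600)))
E
```

```text
cam [0.4796 0.1804 0.4673]
probe guess [[274.9937 119.9137]
 [275.3232 118.8797]]
0.7 [255.8, 101.0, 34.7, 35.3]
0.69 [254.3, 243.0, 78.7, 88.2]
```

View pics/w5.png

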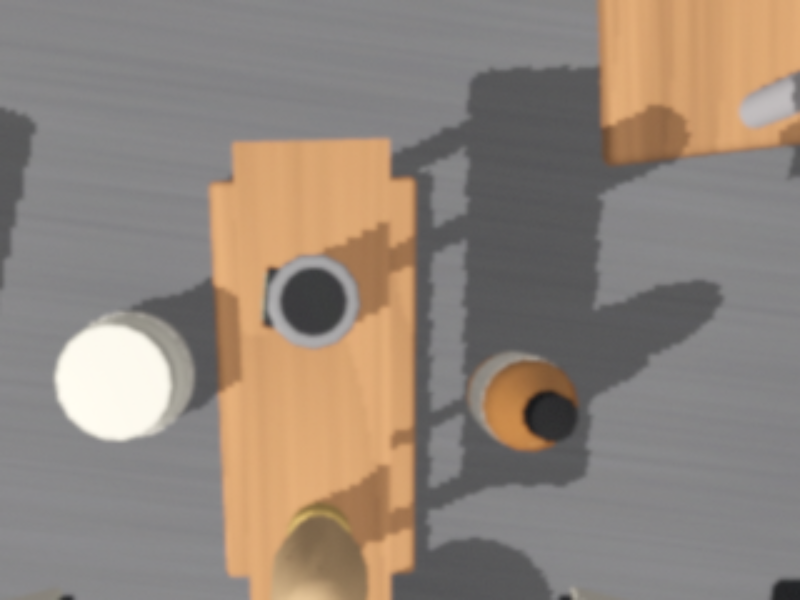

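The wrist view puts the probe's axis at crop (313,300), within 1 mm of my estimate of (.483,.180). A small display is on its −y side, and the scraper is 90 mm away along the board. I go over the probe and down, then check the finger height before closing.

>>> {"name": "move_arm", "arguments": {
  "series": [
    [-3,-0.42,0,0,0,0],
    [-3.05,-0.42,0,0,0,0],
    [0,0,-4,0,0,0],
    [0,0,-4,0,0,0],
    [0,0,-3.5,0,0,0],
    [0,0,-2.2,0,0,0],
    [0,0,0,0,0,0]
  ]
}}

```text
clock: 13.95
position: [0.4826, 0.1766, 0.1607]
ee_rot: [0.185, -3.131, 0.004]
force: [-0.6, 0.2, 0.2]
width: 1.0
```

```bash
python3 - <<'E'
from h import *
np.set_printoptions(precision=4,suppress=True)
st=monitor.observe();p=np.array(st['position']);print(p,st['force'])
s=cam('scene');w=cam('wrist')
R=cv2.Rodrigues(np.array(st['ee_rot']))[0];y=R[:,1]
for sg in(1,-1): print('tips19/tip2',[5*(proj(s,p+sg*.046*y-[0,0,h])-[290,130])[0] for h in(.019,.002)])
print('handle bot/top',5*(proj(s,[[.4834,.1797,.125],[.4834,.1797,.195]])-[290,130]))
save('p4.png',cv2.resize(s[0][130:250,290:410],(600,600),interpolation=cv2.INTER_CUBIC))
E
```

```text
[0.4826 0.1766 0.1607] [-0.593   0.1618  0.2435]
tips19/tip2 [array([318.0851, 265.6949]), array([321.8386, 236.5475])]
tips19/tip2 [array([172.8793, 318.6702]), array([175.3008, 288.7905])]
handle bot/top [[250.2523 319.3471]
 [263.4998 196.4061]]
```

View pics/p4.png

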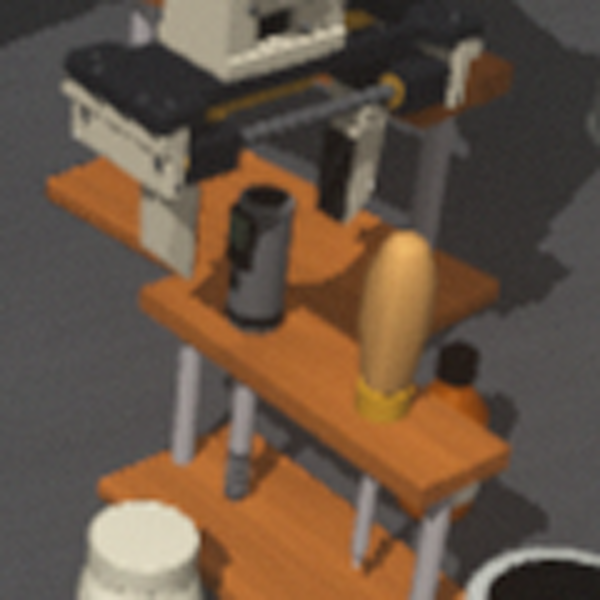

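The scene view shows the fingertips straddling the handle at (190,275) and (345,218), about 17 mm higher than the reported TCP implies. That matches what happened at the bar, so I lower 18 mm and centre before closing.

>>> {"name": "move_arm", "arguments": {
  "series": [
    [0.1,0.2,-0.9,0,0,0],
    [0,0,-0.9,0,0,0],
    [0,0,0,0,0,0]
  ]
}}

```text
clock: 14.35
position: [0.4849, 0.1809, 0.1447]
ee_rot: [0.19, -3.135, 0.0]
force: [-0.8, -0.0, -0.7]
width: 1.002
```

>>> {"name": "move_arm", "arguments": {
  "series": [
    [0,0,0,0,0,0],
    [0,0,0,0,0,0],
    [0,0,0,0,0,0],
    [0,0,0,0,0,0],
    [0,0,0,0,0,0],
    [0,0,0,0,0,0],
    [0,0,0,0,0,0],
    [0,0,0,0,0,0]
  ],
  "grip": 0,
  "force": 25
}}

```text
clock: 15.15
position: [0.4853, 0.181, 0.1454]
ee_rot: [0.189, -3.136, -0.0]
force: [0.1, 0.5, 0.0]
width: 0.353
```

>>> {"name": "move_arm", "arguments": {
  "series": [
    [0,0,0,0,0,0],
    [0,0,0,0,0,0],
    [0,0,0,0,0,0]
  ]
}}

```text
clock: 15.45
position: [0.4853, 0.1809, 0.1454]
ee_rot: [0.189, -3.136, 0.0]
force: [-0.1, -0.1, -0.1]
width: 0.299
```

>>> {"name": "move_arm", "arguments": {
  "series": [
    [0,0,0.5,0,0,0],
    [0,0,1,0,0,0],
    [0,0,2.5,0,0,0],
    [0,0,4,0,0,0],
    [0,0,4,0,0,0],
    [0,0,4,0,0,0],
    [0,0,1.5,0,0,0],
    [0,0,0,0,0,0]
  ]
}}

```text
clock: 16.25
position: [0.4865, 0.1814, 0.3237]
ee_rot: [-0.189, 3.131, 0.004]
force: [0.3, 0.6, -2.4]
width: 0.303
```

```bash
python3 - <<'E'
from h import *
np.set_printoptions(precision=4,suppress=True)
st=monitor.observe();print(st['position'],st['force'],st['ft_torque'],st['width'])
s=cam('scene')
for a in outline_of('scene','probe')[:2]: print(a['p'],a['rect'])
save('p5.png',cv2.resize(s[0][40:260,270:430],None,fx=2.7,fy=2.7,interpolation=cv2.INTER_CUBIC))
E
```

```text
[0.4865 0.1814 0.3237] [ 0.2643  0.5921 -2.4083] [ 0.0012 -0.0102  0.0126] 0.303017868248376
0.71 [341.1, 92.3, 16.6, 76.7]
```

View pics/p5.png

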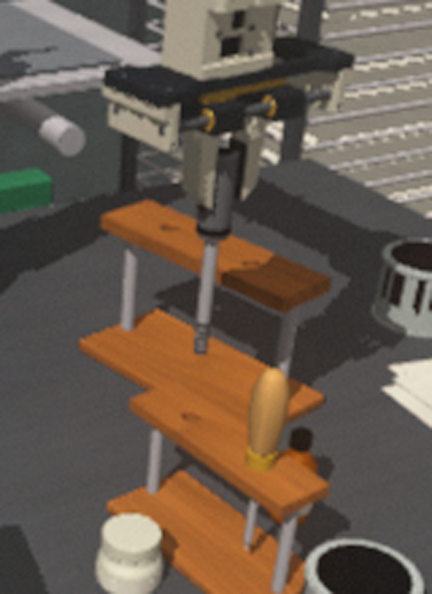

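The probe is held upright in the jaws, its rod tip at about crop (201,345) and clear of the stand. The scraper is still in place. That uses up the picture views, so I go on numerically: over the port, well above it.

>>> {"name": "move_arm", "arguments": {
  "series": [
    [0.3,-1.5,0,0,0,0],
    [0.7,-3.4,0,0,0,0],
    [0.7,-3.7,0,0,0,0],
    [0.7,-3.7,0,0,0,0],
    [0.7,-3.7,0,0,0,0],
    [0.7,-3.7,0,0,0,0],
    [0.7,-3.7,0,0,0,0],
    [0.7,-3.7,0,0,0,0]
  ]
}}

```text
clock: 17.15
position: [0.5363, -0.0928, 0.3192]
ee_rot: [0.188, -3.134, 0.0]
force: [0.5, -0.2, -0.4]
width: 0.302
```

>>> {"name": "move_arm", "arguments": {
  "series": [
    [0.7,-3.7,0,0,0,0],
    [0.6,-3.2,0,0,0,0],
    [0.4,-2,0,0,0,0],
    [0,0,0,0,0,0],
    [0,0,0,0,0,0],
    [0,0,0,0,0,0]
  ]
}}

```text
clock: 17.75
position: [0.5539, -0.1783, 0.3197]
ee_rot: [0.191, -3.134, -0.001]
force: [0.3, 0.5, 0.1]
width: 0.298
```

```bash
python3 - <<'E'
from h import *
np.set_printoptions(precision=4,suppress=True)
st=monitor.observe();p=np.array(st['position']);print(p,st['ee_rot'],st['width'])
T=p-[0,0,.1304]   # tip
for n in ('wrist','scene','top'):
    c=cam(n);cv2.imwrite(f'pics/q_{n}.png',c[0][...,::-1])
    print(n,'pred tip,axis@+.05,+.1',proj(c,[T,T+[0,0,.05],T+[0,0,.1]]).round(1).tolist(),'port',proj(c,[.554,-.1845,.11]).round(1))
    for a in outline_of(n,'probe')[:2]:
        m=a['mask'];print(' probe',round(a['p'],2),a['rect'])
        r=np.nonzero(m.any(1))[0]
        for y in r[::max(1,len(r)//12)].tolist()+[r[-1]]:
            x=np.nonzero(m[y])[0];print('  ',y,x.min(),x.max())
    for a in outline_of(n,'gate_bar')[:1]: print(' bar',round(a['p'],2),a['rect'])
E
```

```text
[ 0.5539 -0.1783  0.3197] [ 0.1906 -3.1344 -0.0013] 0.29755076247675266
wrist pred tip,axis@+.05,+.1 [[276.0, 193.1], [276.0, 208.0], [276.1, 229.7]] port [[270.2 176.7]]
 probe 0.98 [238.4, 185.1, 73.5, 141.3]
   185 272 279
   193 268 283
   201 268 283
   209 267 284
   217 258 295
   225 252 300
   233 250 303
   241 245 303
   249 242 305
   257 240 307
   299 240 312
   307 244 309
   315 251 302
   323 264 293
   325 274 282
 probe 0.16 [496.9, 100.0, 63.1, 157.0]
   101 559 559
   113 515 559
   125 515 559
   137 512 559
   149 510 559
   161 513 559
   173 520 559
   185 518 559
   197 507 559
   209 502 559
   221 501 559
   233 499 559
   245 498 559
   255 557 559
 bar 0.83 [232.0, 153.7, 63.8, 86.2]
scene pred tip,axis@+.05,+.1 [[206.3, 227.6], [203.5, 206.4], [200.5, 183.4]] port [[207.3 259.1]]
 probe 0.82 [188.9, 138.8, 20.5, 89.6]
   140 192 201
   147 191 204
   154 192 205
   161 193 206
   168 193 207
   175 192 207
   182 198 203
   189 199 204
   196 199 205
   203 200 206
   210 201 207
   217 202 208
   224 203 208
   228 205 207
 bar 0.93 [195.6, 250.9, 30.3, 39.3]
top pred tip,axis@+.05,+.1 [[388.2, 184.1], [393.3, 179.1], [398.9, 173.6]] port [[384.1 191. ]]
 probe 0.27 [183.0, 122.6, 46.7, 43.7]
   122 200 210
   125 193 216
   128 190 219
   131 187 221
   134 186 222
   137 185 223
   140 185 225
   143 185 226
   146 186 227
   149 187 227
   152 189 227
   155 191 226
   158 194 224
   160 195 200
 probe 0.22 [374.8, 157.2, 20.6, 46.2]
   155 380 382
   157 380 383
   159 379 384
   161 379 384
   163 379 384
   165 379 385
   167 379 385
   169 381 384
   183 376 384
   185 375 379
   187 375 393
   189 375 394
   191 375 394
   193 375 393
   195 375 393
   197 375 393
   199 380 393
   201 388 391
   201 388 391
 bar 0.63 [377.3, 156.2, 14.4, 50.8]
```

```bash
python3 - <<'E'
import cv2,numpy as np
for n,(r0,r1,c0,c1) in dict(wrist=(158,194,250,296),scene=(248,272,192,226)).items():
    im=cv2.imread(f'pics/q_{n}.png').astype(int);g=im[r0:r1:1,c0:c1:2]
    print(n,'rows: R/ (R-B)')
    for i,r in list(enumerate(g))[::2]: print(r0+i,' '.join(f'{a[2]:3d}{a[2]-a[0]:+03d}' for a in r))
E
```

```text
wrist rows: R/ (R-B)
158 114-01 119-01 141+02 185+02 204+04 204+04 203+04 203+03 200+03 188+03 170+03 162+03 156+03 154+01 155+01 175+02 186+03 174+02 205+02 209+02 207+02 212+02 211+02
160 114-01 122+00 150+02 198+03 204+04 203+03 204+04 204+03 205+04 201+03 204+03 200+03 192+03 181+03 164+02 154+02 154+02 157+03 168+01 168+02 180+02 198+02 200+02
162 114-01 134+02 171+03 200+03 205+04 203+03 203+03 204+03 203+04 201+03 206+04 204+03 205+03 208+04 205+04 196+03 180+02 167+03 161+02 155+02 156+02 156+01 161+02
164 116-01 167+02 200+03 204+04 205+04 204+04 203+03 204+03 201+03 201+03 205+04 204+03 207+03 208+03 207+04 205+03 205+03 204+03 203+03 196+04 171+02 160+03 151+01
166 121+00 175+03 202+03 204+03 205+04 202+04 199+03 196+03 196+04 196+04 197+04 201+03 206+02 208+03 205+04 205+03 204+03 207+03 210+04 211+04 208+03 200+03 172+03
168 123-01 176+03 203+03 205+04 200+04 179+04 174+06 180+09 175+11 172+12 174+11 177+11 190+07 204+04 206+03 206+04 205+04 208+04 210+03 211+03 209+04 203+04 170+02
170 127+01 178+04 204+03 201+03 175+03 161+07 168+11 171+12 171+12 171+13 171+12 171+12 1
[... 2687 characters left out ...]
8  88+03  91+05 122+06 148+06 154+06 158+06 195+10 199+11 187+09 169+08 162+06 158+04
262  80-01  77+00  85+00 171+09 194+09 156+07 129+05 117+05 129+05 178+08 194+08 195+07 199+10 170+07 201+07 206+09 116+03
264  81+02  77+01  83+02 170+07 195+09 197+09 188+07 191+11 191+06 194+09 192+08 188+09 187+09 182+08 184+09 147+09 146+05
266  78-01  75-01  77+00 171+07 192+08 191+08 188+08 190+08 188+08 185+08 186+07 187+11 185+08 187+07 163+07  88+01  85+01
268  81+02  77+01  80+02 132+06 189+07 191+09 189+08 185+07 187+06 185+07 187+07 186+07 160+08 148+07 144+07  85-01 138+04
270  91+03  79+01  76-01 119+05 190+08 191+09 187+07 161+08 145+05 125+07  71+03  45-01  32+00  35+03  91+05  74+02  71+00
```

```bash
cat > hole.py <<'E'
from h import *
from scipy.optimize import least_squares
np.set_printoptions(precision=4,suppress=True)
def fit(c,im,guess,skip,nr=48):
    # project 30 mm circle (z=.116) ; move centre to maximise outward brightness step
    G=cv2.GaussianBlur(im.max(2).astype(np.float32),(0,0),.7)
    a=np.linspace(0,2*np.pi,nr,endpoint=False);u=np.c_[np.cos(a),np.sin(a),0*a]
    def score(d):
        P=np.array(guess)+[d[0],d[1],0]
        i=proj(c,P+.0135*u).astype(np.float32);o=proj(c,P+.0165*u).astype(np.float32)
        s=lambda q:cv2.remap(G,q[:,:1].copy(),q[:,1:].copy(),1)[:,0]
        k=skip(o);return np.clip(s(o)-s(i),0,60)[~k].sum()/nr
    g=np.arange(-.007,.0071,.0005);S=np.array([[score((x,y)) for y in g] for x in g])
    i,j=np.unravel_index(S.argmax(),S.shape);w=np.clip(S-.93*S.max(),0,None)
    X,Y=np.meshgrid(g,g,indexing='ij');return np.array(guess[:2])+[(w*X).sum()/w.sum(),(w*Y).sum()/w.sum()],S.max()
E
python3 - <<'E'
from hole import *
G=[.554,-.1845,.116]
w=cam('wrist');print('wrist port (plate hole)',onz(w,[267.6,180.2],.116),fit(w,w[0],G,lambda o:(o[:,1]>183)&(o[:,0]>265)),'pred px',proj(w,G))
s=cam('scene');print('scene',fit(s,s[0],G,lambda o:o[:,0]<0),onz(s,[206.7,258],.116))
p=np.array(monitor.observe()['position']);print(p)
print('tip wrist',onz(w,[275.5,192.5],p[2]-.1304),'tip scene',onz(s,[205.8,226.4],p[2]-.1304))
E
```

```text
wrist port (plate hole) [[ 0.5579 -0.1874  0.116 ]] (array([ 0.5567, -0.1866]), np.float32(25.620583)) pred px [[270.7888 176.851 ]]
scene (array([ 0.5554, -0.1855]), np.float32(25.891802)) [[ 0.557  -0.1861  0.116 ]]
[ 0.5544 -0.1789  0.3205]
tip wrist [[ 0.5541 -0.1794  0.1901]] tip scene [[ 0.551  -0.1782  0.1901]]
```

>>> {"name": "move_arm", "arguments": {
  "series": [
    [0.15,-0.35,0,0,0,0],
    [0.2,-0.4,0,0,0,0],
    [0,0,-2,0,0,0],
    [0,0,-2,0,0,0],
    [0,0,-1.7,0,0,0],
    [0,0,-0.4,0,0,0],
    [0,0,0,0,0,0],
    [0,0,0,0,0,0]
  ]
}}

```text
clock: 19.1
position: [0.5583, -0.1869, 0.2603]
ee_rot: [-0.189, 3.135, -0.001]
force: [-0.5, 0.2, -1.0]
width: 0.299
```

```bash
python3 - <<'E'
from hole import *
st=monitor.observe();p=np.array(st['position']);T=p-[0,0,.1304];print(p,st['ee_rot'])
u=lambda z,r:[[.5555+r*np.cos(a),-.186+r*np.sin(a),z] for a in np.arange(0,6.28,1.5708)]
for n in('wrist','scene'):
    c=cam(n);cv2.imwrite(f'pics/r_{n}.png',c[0][...,::-1]);im=c[0].astype(int)
    print(n,'tip pred',proj(c,[T,T+[0,0,.02],T+[0,0,.04]]).round(1).tolist(),'hole ctr .116',proj(c,[.5555,-.186,.116]).round(1),'edge',proj(c,u(.116,.015)).round(1).tolist())
    for a in outline_of(n,'probe')[:1]:
        m=a['mask'];r=np.nonzero(m.any(1))[0];print(a['p'],a['rect'])
        for y in (range(r[0],r[0]+40,3) if n=='wrist' else range(r[-1]-30,r[-1]+1,2)):
            x=np.nonzero(m[y])[0];print('  ',y,x.min(),x.max(),end=';')
    r0,r1,c0,c1=dict(wrist=(164,206,244,298),scene=(244,268,192,226))[n]
    print()
    for i in range(r0,r1,2): print(i,' '.join(f'{v:3d}' for v in im[i,c0:c1:2,0]))
E
```

```text
[ 0.5583 -0.1869  0.2603] [-0.1889  3.1348 -0.0007]
wrist tip pred [[276.2, 192.8], [276.2, 198.1], [276.2, 204.3]] hole ctr .116 [[277.7 186.5]] edge [[275.6, 202.8], [294.4, 188.5], [279.7, 169.8], [260.8, 184.5]]
0.58 [238.5, 181.8, 74.8, 144.0]
   185 273 278;   188 270 281;   191 269 282;   194 268 283;   197 268 283;   200 268 283;   203 268 283;   206 268 283;   209 267 284;   212 264 288;   215 259 292;   218 256 296;   221 254 298;   224 252 300;
164 187 123 117 116 114 113 114 125 158 179 204 205 205 205 204 207 203 203 206 203 196 183 166 154 153 156 159
166 167 117 115 115 114 114 114 131 165 189 205 206 204 205 205 207 203 204 206 205 206 209 207 200 187 170 157
168 147 115 115 114 112 114 117 143 197 204 205 206 205 205 207 206 202 205 207 205 207 210 210 206 206 206 200
170 129 116 116 115 112 114 118 150 199 205 206 205 205 205 205 203 201 203 205 206 209 209 209 206 205 205 203
172 119 116 116 113 113 113 122 172 203 205 207 205 202 195 198 189 186 186 189 198 206 210 209 203 172 163 164
174 116 116 115 113 114 115 134 178 204 207 205 192 169 165 175 171 172 173 172 
[... 2312 characters left out ...]
 195 117  97  74 160 198 197 194 131  53  72  94 133
250  82  91 114 153 197 124  97  88 133 194 148 117  99  73  81  89 115
252  81  91 131 193 193 151  94  86 125 110 116 117 157  82 116 145 116
254  83  84 130 191 190 150  90 116 156 130  92 173 196 105  86  85 101
256  79  81 140 192 151 125 164 164 187 170 151 178 197 136  81  68  77
258  82  79  99 195 104 105 109 134 147 155 164 191 199 189 141  77 108
260  83  82 114 194 155  91  91 124 148 154 159 196 202 189 170 165 159
262  80  77  85 175 194 158 128 118 131 181 198 197 200 169 202 204 118
264  81  76  81 171 196 195 193 192 193 193 192 189 187 181 186 147 147
266  81  80  77 168 192 193 190 190 188 187 188 188 185 185 167  87  84
```

Both cameras agree that the tip is about 1.5 mm too far in x and 1 mm too far in −y. I correct that, go a little way in and check again.

>>> {"name": "move_arm", "arguments": {
  "series": [
    [-0.15,0.1,0,0,0,0],
    [0,0,0,0,0,0],
    [0,0,-1,0,0,0],
    [0,0,-1,0,0,0],
    [0,0,-1,0,0,0],
    [0,0,0,0,0,0],
    [0,0,0,0,0,0]
  ]
}}

```text
clock: 20.0
position: [0.5561, -0.1855, 0.229]
ee_rot: [0.189, -3.135, -0.0]
force: [-0.0, 0.1, -0.3]
width: 0.301
```

```bash
cat > chk.py <<'E'
from hole import *
st=monitor.observe();p=np.array(st['position']);print(p,st['ee_rot'],st['force'],st['ft_torque'],st['width'])
A=np.array([p[0],p[1],.116])
for n,rs in(('wrist',range(170,216,2)),('scene',range(225,265,2))):
    c=cam(n);im=c[0].astype(int);print(n,'tcp axis @.116,.14,.16',proj(c,[A,A+[0,0,.024],A+[0,0,.044]]).round(1).tolist(),'hole pred',proj(c,[.5563,-.1865,.116]).round(1),'r',abs(proj(c,[.5563,-.1715,.116])-proj(c,[.5563,-.2015,.116])).round(1)/2)
    for a in outline_of(n,'probe')[:1]:
        m=a['mask'];r=np.nonzero(m.any(1))[0];print(a['p'],a['rect'])
        for y in rs:
            x=np.nonzero(m[y])[0]
            if len(x): print(y,x.min(),x.max(),end='; ')
    print()
    q=proj(c,[.5563,-.1865,.116])[0].round().astype(int);k=24 if n=='wrist' else 12
    for i in range(q[1]-k+2,q[1]+k,2): print(i,' '.join(f'{v:3d}' for v in im[i,q[0]-k:q[0]+k:2,0]))
    print('cols from',q[0]-k)
E
python3 chk.py
```

```text
[ 0.5561 -0.1855  0.229 ] [ 0.1892 -3.1349 -0.0002] [-0.0169  0.0761 -0.3182] [ 0.0584  0.0473 -0.0988] 0.3006629156299941
wrist tcp axis @.116,.14,.16 [[276.1, 197.7], [276.1, 205.0], [276.1, 212.2]] hole pred [[274.8 197.7]] r [[18.55  2.2 ]]
0.63 [237.9, 182.4, 76.8, 145.6]
186 271 280; 188 270 282; 190 269 282; 192 268 283; 194 268 283; 196 268 283; 198 268 283; 200 268 283; 202 268 283; 204 268 283; 206 268 283; 208 268 284; 210 267 284; 212 264 288; 214 261 291; 
176 112 120 173 198 203 204 203 203 203 204 205 201 202 205 204 203 206 208 207 205 204 203 194 180
178 113 128 176 202 203 204 203 203 203 204 203 199 201 204 204 204 207 207 208 204 205 202 170 165
180 113 142 192 202 204 204 203 203 200 201 198 195 194 196 199 203 205 206 206 200 194 187 154 150
182 116 147 196 203 204 204 199 188 179 185 173 171 170 169 173 181 182 181 182 159 150 148 148 150
184 123 149 197 203 205 199 176 160 167 172 162 148 137 144 164 170 171 165 152 145 146 146 150 151
186 131 151 197 203 201 178 159 170 174 163 120 103  85  88 118 162 174 173 163 150 144 147 150 151
188 148 161 200 204 187 15
[... 1986 characters left out ...]
 202 208; 249 203 209; 251 202 209; 253 203 209; 255 203 210; 257 203 210; 259 203 210; 261 203 210; 263 205 209; 
248  96 116 194 195 177 152 122 148 198 198 193 116
250  89 115 151 198 185 154 126 132 181 149 118 100
252  91 130 192 196 182 156 130  99 112 116 119 169
254  81 131 192 191 151  91  84  67  95  91 173 197
256  82 143 193 155 124 105 102  66  97 104 182 200
258  81  99 195 107 108 115 100  77  75  86 192 200
260  80 113 195 158  93  97 103  70  80 102 198 203
262  76  87 175 196 160 118 101 112 158 197 199 203
264  78  83 172 195 198 192 191 195 193 192 188 189
266  81  78 173 195 193 191 191 190 186 188 187 186
268  74  79 135 192 193 193 189 190 188 189 188 162
cols from 194
```

The tip is inside the plate hole, centred within about 1 mm. I trim it slightly and lower to depth.

>>> {"name": "move_arm", "arguments": {
  "series": [
    [0.03,-0.08,0,0,0,0],
    [0,0,-0.8,0,0,0],
    [0,0,-1,0,0,0],
    [0,0,-1,0,0,0],
    [0,0,-1,0,0,0],
    [0,0,-0.8,0,0,0],
    [0,0,-0.25,0,0,0],
    [0,0,0,0,0,0]
  ]
}}

```text
clock: 21.0
position: [0.5564, -0.1863, 0.1804]
ee_rot: [0.189, -3.135, -0.0]
force: [-0.3, 0.0, -1.5]
width: 0.298
```

>>> {"name": "move_arm", "arguments": {
  "series": [
    [0,0,0,0,0,0],
    [0,0,0,0,0,0],
    [0,0,0,0,0,0]
  ]
}}

```text
clock: 21.3
position: [0.5569, -0.1864, 0.1813]
ee_rot: [-0.189, 3.135, -0.0]
force: [0.3, 0.0, -0.7]
width: 0.297
```

```bash
python3 chk.py; python3 - <<'E'
from h import *
st=monitor.observe();p=np.array(st['position']);s=cam('scene')
print('handle bottom pred (z=.16) px',proj(s,[p[0],p[1],.16]),proj(s,[p[0],p[1],.165]),'top .23',proj(s,[p[0],p[1],.23]))
im=s[0].astype(int)
for y in range(225,262): print(y,im[y,196:214,0])
E
```

```text
[ 0.5569 -0.1864  0.1813] [-0.1894  3.1351 -0.0002] [ 0.3331  0.0031 -0.7237] [ 0.0097 -0.0087 -0.0215] 0.29742923068893434
wrist tcp axis @.116,.14,.16 [[276.1, 213.4], [276.1, 224.0], [276.1, 234.7]] hole pred [[276.1 212.6]] r [[22.1   2.55]]
0.73 [238.8, 189.2, 74.9, 137.4]
192 277 279; 194 269 282; 196 268 283; 198 268 283; 200 268 283; 202 268 283; 204 268 283; 206 267 284; 208 267 284; 210 266 285; 212 264 288; 214 261 292; 
191 173 200 201 202 203 201 202 201 200 199 194 188 187 186 192 198 202 207 206 207 203 201 203 194
193 175 200 202 202 203 201 198 185 187 164 138 115 107  98 107 147 188 200 205 200 179 161 162 154
195 191 201 202 203 201 193 176 156 120  91  94  93  92  93  90 108 169 176 172 164 146 146 147 144
197 195 201 202 203 191 162 161 167 109  91  93  94  93  93  92 105 164 170 168 159 147 143 146 147
199 196 202 203 197 165 156 167 165 108  95  96  93  94  92  93 103 164 171 169 170 159 145 143 148
201 196 203 201 173 152 167 170 167 115 109  97  94  94  93  92 105 163 169 169 170 168 153 143 146
203 199 204 194 155 155 169 169 163 120 111  96  94  95  94  94 
[... 4962 characters left out ...]
53 [149 195 194 194 194 195 188 166 158 153 139 116  96  94  97 102 105 116]
254 [132 173 194 195 194 185 165 150 160 154 141 118  94  93  96  92  92 121]
255 [130 174 195 194 185 154 122 135 158 155 143 122 101 101 106 102 101 125]
256 [146 195 197 188 155 113 130 159 158 154 142 123 103  97  94  99 105 133]
257 [125 175 197 176 115 104 133 160 161 158 144 127 104  88  88  86  91 145]
258 [102 151 196 170 106 109 109 125 154 156 145 129 104  89  86  85  83 135]
259 [119 174 195 174 123 109  95 113 145 158 147 134 109  90  85  83  77 124]
260 [116 175 197 189 158 110  92 107 140 158 151 133 108  88  84  81 106 157]
261 [ 90 148 197 197 187 147  99 101 136 156 151 137 111  92 100 130 166 193]
```

>>> {"name": "move_arm", "arguments": {
  "series": [
    [0,0,-0.1,0,0,0],
    [0,0,0,0,0,0],
    [0,0,0,0,0,0],
    [0,0,0,0,0,0],
    [0,0,0,0,0,0]
  ]
}}

```text
clock: 22.05
position: [0.5566, -0.1863, 0.1799]
ee_rot: [0.189, -3.136, -0.0]
force: [1.0, 0.8, -0.4]
width: 0.299
```

```bash
python3 -c "
from cell import *
s=monitor.observe();print(s['position'],s['force'],abs(s['dq']).max(),s['width']);print(workorder.sign_off())"
```

```text
[ 0.55664009 -0.18629353  0.17993081] [ 0.96763587  0.7781986  -0.40627426] 0.00046719652295325017 0.29943402741028724
the job is handed in; nothing more can be done
None
```

I handed in the job after about 22 s of robot time. The shutter is open and I am holding the hygrometer upright in the port. No verdict was reported.

**Shutter:** I pushed it along the rails until the force dropped from about 5 N to zero, which is the catch taking hold. The wrist picture then showed the open bore concentric with the plate's hole.

**Hygrometer:** I gripped it at 25 N, lifted it out of the stand, and lowered it through the port.

**Last checks:**
- **Depth:** the tip is worked out at about 50 mm above the table, so about 60 mm of rod is below the lid.
- **Centring:** the rod is within about 1 mm of centre sideways and 1–1.5 mm along the shutter's direction, by the wrist and scene cameras.
- **Steadiness:** the arm was still, and the wrist force was about 1 N, within the usual noise. No contact force showed while lowering.

**What went wrong or disagreed:**
- **First push missed:** the fingertips passed over the bar without touching anything. They sit about 17 mm higher than the TCP data says, so I pushed and gripped that much lower.
- **Port position:** the camera estimates differed by 2–3 mm, so I centred on where the rod and the hole appeared in the same picture.
- **Depth by handle:** a raw reading of the handle's lower edge in the scene picture suggested it was about 6 mm too high. Compared with the earlier picture of it in the stand, it agreed to about 1 mm.
- **Not viewed at the end:** I had used up the picture views, so the final checks are from pixel values only. I did not look again at the other objects after lifting the probe.

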